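# Open the ratchet clamp on the mended mirror

## Task

The glue in the small framed mirror panel has set, so open the ratchet bar clamp that holds it: with the fingertips, press down the thumb lever on the sliding jaw to free the ratchet and, keeping it pressed, push the jaw back along its bar until it is fully home against the end stop, then let go. Nothing is to be picked up: leave the panel lying where it is on its bearers, and do not disturb the mirror, comb, bangles, canister, glue bottle or clip box.

Things in the scene. Friction and masses are not known exactly. Their poses are not given: they have to be found in the camera images.
- clamp: Ratchet bar clamp screwed to the bench. Aluminium channel bar 32 wide, 20 high, 420 mm long; fixed tail jaw at own y -190 to -170 mm, end stop (56 wide, 40 high) from y +209 mm, sliding jaw between; feet 90 wide, 6 high at both ends. Origin: bench level, bar's centre line, at the sliding jaw's cork face as clamped. Own +y: along the bar, opening direction (tail jaw to end stop); x across; z up.
- jaw (a joint): Travel of the sliding jaw along the clamp's +y, m: 0 clamped on the panel, 0.09 fully back at the end stop. Jaw 118 mm long, 60 wide: cork-faced plate (top 42 mm above bench), thumb lever, then dark steel housing (51 wide, 56 long, top 76 mm above bench). Until the lever is pressed the ratchet stops it going back (1.5 mm play). Freed, it slides with 2.5 N friction and stays where left.
- release (a joint): Angle of the thumb lever, rad: 0 up, 0.26 pressed to its stop. From 0.14 on the pawl is clear of the bar's teeth (pitch 9 mm): pad 5 mm down; the pad goes down 9 mm in all. Sprung, about 2 N at first, 5 N fully down; let go, it comes up by itself and the pawl catches again, so it must stay down while the jaw moves.
- release_pad (a point): Centre of the top of the ribbed steel thumb pad (40 mm across the bar, 38 mm along it), about 51 mm above the bench at rest; moves with lever and jaw. At rest it slopes up 0.2 rad away from the housing (its panel-side edge 4 mm higher); level when pressed 0.2 rad. The housing's upright front, the face to push against, is 18 mm from this point in the opening direction. Open from above.
- push_face (a point): Centre of the housing's upright front face, which looks towards the panel (against +y of the clamp); 63 mm above the bench, the face is 51 mm wide and reaches from 50 to 76 mm above the bench. Moves with the jaw.
- panel: The mended mirror: a flat wooden frame 130 x 170 x 14 mm with glass in it, lying loose on the bearers between the jaws, its underside 20 mm above the bench. Origin: centre of its underside. To be left there.
- comb: Stainless steel comb, 180 x 34 x 4 mm, loose, lying on the bench on the robot's side of the bar. Origin: centre of its underside. Leave alone.
- bangle_a: Glass bangle, 68 mm across, 8 mm high, loose, lying flat on the robot's side of the bar near the end stop. Origin: centre of its underside. Leave alone.
- bangle_b: Glass bangle, 68 mm across, 8 mm high, loose, lying flat on the far side of the bar. Origin: centre of its underside. Leave alone.
- canister: Upright aluminium canister with its lid closed, 75 mm across, 118 mm high, loose, beyond the bar. Origin: centre of its underside. Leave alone.
- glue: White plastic glue bottle, 48 mm across, 125 mm high, loose, standing beyond the bar. Origin: centre of its underside. Leave alone.
- clip_box: Clip box of plastic, 85 x 125 x 45 mm, with a hinged flap on top that has a thumb lip; fixed, to the right of the clamp. Origin: centre of its underside. Leave alone.
- clip_flap (a joint): Flap of the clip box, rad: 0 shut. Leave shut.
- mirror: Folding three-panel mirror on a wooden foot 100 x 180 mm, 239 mm high, with two hinged side panels 80 mm wide folded somewhat forward; fixed, on the left. Origin: centre of the foot's underside. Leave alone.
Mind the look-alikes: they are no part of the job. There is more than one size of the panel; the one meant has the size given above.

How it is judged:
By the outcome, as a careful person would: the job done as asked, in the order asked, and still so for the second after the job is handed in, with the robot touching nothing.
It also fails if it takes over 32 s, if anything falls off the work surface, if the arm or the gripper's body presses on something with over 40 N, if the wrist force passes 120 N, or if a joint passes its speed limit or range.

## Robot

A 6-joint arm with a two-finger parallel gripper is mounted at the origin on the work surface. World frame = base frame: x ahead of the robot, y to its left, z up, the work surface at z = 0. Lengths are in m, angles in degrees, forces in N, time in s.
With the tool pointing down it reaches from about 0.35 to 0.775 m from the base axis. Payload 5.5 kg.
Tool frame: the origin (TCP) lies at the centre of the arm's flange, where the gripper is bolted on; the fingertips stand 173 mm ahead of it and the grasp point (between the pads) lies 155 mm ahead of it; z points along the fingers, y is the line along which they close (so a half turn about z gives the same grasp; the last joint's range is limited). The gripper opens to 85 mm and grips with 20 to 120 N. Pads are 22 mm wide; open, the fingers measure 114 mm over their backs; the gripper's body (76 mm by 85 mm) begins 54 mm behind the grasp point. The pads swing forward as they close: fully open they stand 13 mm farther back than shut.
Start: joints at [64.309, 17.945, 2.641, 74.691, 0, 82.002], TCP at [0.175, 0.548, 0.405] pointing down, gripper open.
Joint ranges: [-158.12, 158.12], [-49.38, 96.58], [-58.88, 72.47], [-126.05, 133.96], [-84.25, 85.87], [-180, 180]. Speed limits (degrees/s): [147.25, 147.25, 180, 180, 180, 180].

## Interface

Orientations are given as a 3x3 rotation matrix whose columns are the frame's x, y, z axes.
In Python, from bench import ctrl gives the robot as it stands. Calls block until the motion is done:
- ctrl.reach(position, orientation): joint-space move of the TCP to a pose.
- ctrl.move_straight(position, orientation=None, max_speed=0.15, f_stop=None): straight line of the TCP; orientation=None keeps the orientation; max_speed is the mean speed in m/s. With f_stop (N) it stops when the force on the tool has changed by that much, and returns True; else False.
- ctrl.movej(angles): joint-space move.
- ctrl.ungrasp() and ctrl.close_gripper(grip_force=None): open the fingers fully, or close them until they stop; grip_force is the grip in N (None keeps the last).
- ctrl.pause(seconds).
- ctrl.ik(position, orientation): joint angles nearest the present ones, or None.
- ctrl.read_camera(name): name is "side" or "top" or "wrist"; returns a dict with "color" (400x640x3 uint8, red, green, blue), "fov_y" (degrees; the focal length in pixels is half the picture's height over the tangent of half this angle, whatever the lens; pixels are square), "cx", "cy" (the principal point, pixels), "extrinsics" (4x4, takes a point from camera to world coordinates); the wrist camera has in their place "hand_eye" (4x4, takes a point from camera to tool coordinates, whose origin is the TCP and whose axes are the flange's). Camera axes: x right, y up, looking along -z (the intrinsics and any distortion apply to the point x, -y, -z); pixel columns grow to the right and rows downward; lengths in m; the calibration is good to about 2 mm. A picture is of the moment at which its call begins: read the wrist's pose just before it. There is no depth.
A pose or a line that the arm cannot do raises ctrl.IKError and nothing moves.
- ctrl.hand_in(): hands the job in; it is judged then, once.
Trained networks look in a picture, given as the dict that the camera call returned (one of the last four; its "shot" number tells which), for a name from the list of things; names that differ only in an ending like _2 or _b are one class to them, and where a whole thing is asked for, a point or a joint stands for the part that bears it (a point fixed in the world has none). Each returns a list of dicts, best first, with "confidence" (0 to 1); they miss things now and then, are a little off and sometimes report something else, mostly with a low value. They report only what shows in the picture. A call takes as long as a camera call. They do not tell look-alikes from the thing itself.
- ctrl.spot_in(picture, thing): "box" ([left, top, right, bottom] as shares, 0 to 1, of the picture: columns of its width, rows of its height, round what is visible of it).
Readings, each from a call of its own:
- ctrl.current_clock(): time.
- ctrl.current_q(): joint angles.
- ctrl.current_joint_velocities(): joint speeds.
- ctrl.current_joint_torque(): joint torques, N m.
- ctrl.current_ee_pos(): TCP position.
- ctrl.current_orientation(): TCP orientation.
- ctrl.current_force(): force on the tool from outside, world axes, zero at the start.
- ctrl.current_ft_torque(): the same for the moment, N m.
- ctrl.current_grip_width(): finger opening in m.
- ctrl.current_finger_force(): force on a finger pad.
Only numpy, scipy, OpenCV 4.12 (cv2) and the standard library are available. Lean on these libraries where they do the work, as an engineer would, in place of code of your own. Each camera call takes 0.05 s, during which the arm holds its last target. There are 200 camera calls.

## Working session

There is one attempt and no reset: what is moved stays moved. The work goes in short steps, each a Python script; the robot and the scene stay as the last script left them, time stands still between calls to the robot, and variables do not carry over. Pictures are saved under pics/ and viewed, at most 10 in all, crops included, and the job is handed in when it is done.

```bash
mkdir -p pics; python3 - <<'E'
from bench import ctrl
import cv2,numpy as np
for n in ["top","side"]:
    p=ctrl.read_camera(n)
    cv2.imwrite(f"pics/{n}.png",p["color"][:,:,::-1])
    print(n,p["fov_y"],p["cx"],p["cy"],np.round(p["extrinsics"],4).tolist(),[k for k in p])
    for t in ["clamp","jaw","release_pad","push_face","panel"]:
        for d in ctrl.spot_in(p,t)[:3]:
            b=np.array(d["box"])*[640,400,640,400]; print(t,round(d["confidence"],2),b.round(1))
print(ctrl.current_clock(), ctrl.current_orientation())
E
```

```text
top 46.78407848637079 313.75745780679824 196.26066626738535 [[0.0133, 0.9945, -0.1039, 0.3792], [-0.9999, 0.0133, -0.0008, -0.0304], [0.0006, 0.1039, 0.9946, 1.6989], [0.0, 0.0, 0.0, 1.0]] ['color', 'fov_y', 'cx', 'cy', 'extrinsics', 'shot']
clamp 0.57 [231.6 177.4 354.7 223. ]
jaw 0.57 [265.7 183.4 301.9 206.9]
release_pad 0.64 [273.5 142.7 290.5 158.8]
release_pad 0.63 [282.4 194.2 291.4 200.9]
push_face 0.67 [260.2 183.5 300.7 208.6]
panel 0.94 [293.3 182.7 346.3 226.9]
panel 0.81 [339.1 236.8 372.1 274.1]
panel 0.49 [319.7 146.  341.7 171.2]
side 53.135296469566306 315.4167269550701 191.63369664398257 [[0.7916, 0.4524, -0.4108, 0.0867], [-0.611, 0.5918, -0.5257, -0.608], [0.0053, 0.6671, 0.7449, 0.8851], [0.0, 0.0, 0.0, 1.0]] ['color', 'fov_y', 'cx', 'cy', 'extrinsics', 'shot']
clamp 0.94 [257.5 138.4 353.7 251.8]
jaw 0.63 [279.7 150.4 311.8 190.1]
release_pad 0.74 [280.2 149.3 308.2 189.3]
push_face 0.74 [279.7 151.8 311.1 188.4]
panel 0.84 [269.8 252.6 313.9 303.9]
panel 0.69 [297.6 327.4 420.2 400. ]
panel 0.65 [284.4 179.6 354.  236.3]
0.6 [[-9.52683214e-01  3.03964953e-01  2.48334794e-05]
 [ 3.03964954e-01  9.52683204e-01  1.40168164e-04]
 [ 1.89477708e-05  1.41084365e-04 -9.99999990e-01]]
```

```bash
python3 - <<'E'
import cv2
a=cv2.imread("pics/top.png");b=cv2.imread("pics/side.png")
cv2.imwrite("pics/topc.png",cv2.resize(a[120:300,200:440],(800,600),interpolation=cv2.INTER_CUBIC))
cv2.imwrite("pics/sidec.png",cv2.resize(b[110:290,220:460],(800,600),interpolation=cv2.INTER_CUBIC))
E
```

```text
(no output)
```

View pics/topc.png

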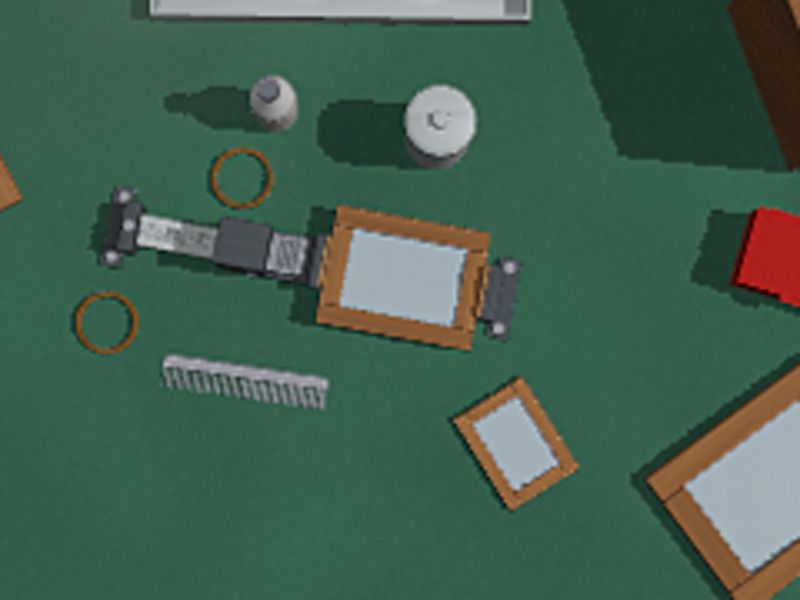

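View pics/sidec.png

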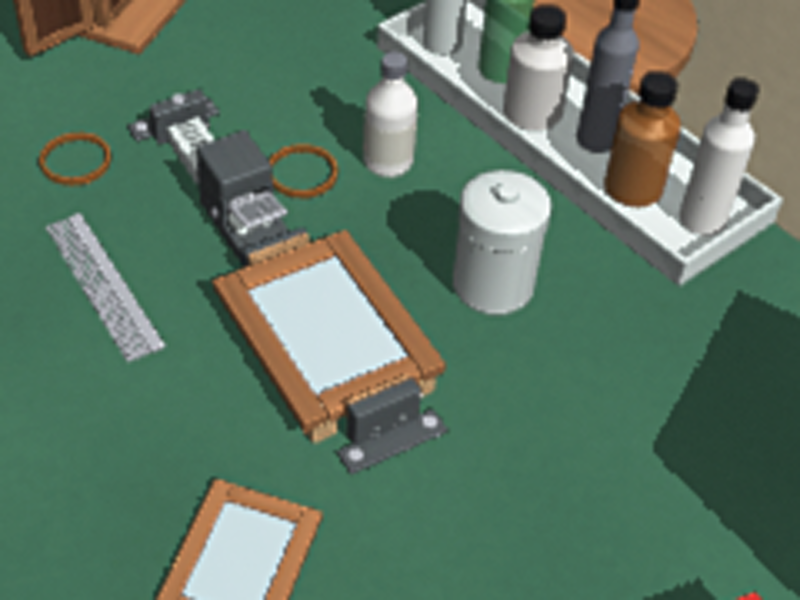

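View pics/top.png

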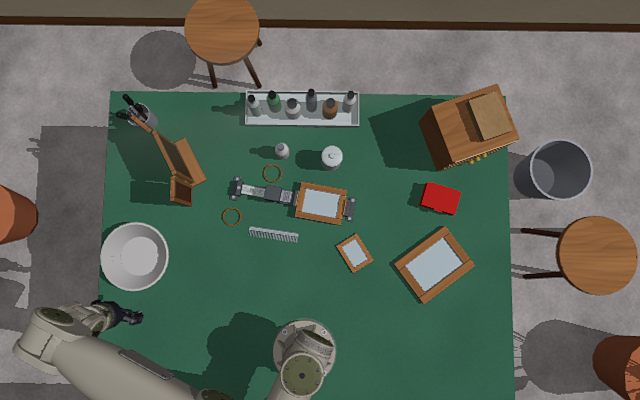

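The top crop shows the clamp running from its end stop at the left (crop 122,228) to the tail jaw (503,298). The sliding jaw's ribbed pad is at crop (291,256), full picture (287,197), and the housing is at (242,245).

Look-alikes for the panel are:
- the small frame, full picture (355,253)
- the big frame, full picture (434,265)
- the one between the jaws, full picture (321,204), which is the one meant

The network's "release_pad" hit at (282,151) is the glue bottle.

```bash
cat > h.py <<'E'
import numpy as np
from bench import ctrl
def ray(p,uv,T):
    f=200/np.tan(np.radians(p["fov_y"]/2)); uv=np.atleast_2d(uv).astype(float)
    d=np.c_[(uv[:,0]-p["cx"])/f,-(uv[:,1]-p["cy"])/f,-np.ones(len(uv))]
    return T[:3,3],d@T[:3,:3].T
def at_z(p,uv,z,T=None):
    o,d=ray(p,uv,p["extrinsics"] if T is None else T)
    return o+d*((np.atleast_1d(z)-o[2])/d[:,2])[:,None]
def tool_T():
    T=np.eye(4);T[:3,:3]=ctrl.current_orientation();T[:3,3]=ctrl.current_ee_pos();return T
E
python3 - <<'E'
from h import *
p=ctrl.read_camera("top")
c=lambda *a:[(x/3.3333+200-.35,y/3.3333+120-.35) for x,y in a]
print("top",at_z(p,c((291,256),(242,245),(122,228),(503,298),(124,196),(112,259)),[.051,.076,.04,.04,.01,.01]).round(4))
p=ctrl.read_camera("side")
c=lambda *a:[(x/3.3333+220-.35,y/3.3333+110-.35) for x,y in a]
print("side",at_z(p,c((257,212),(236,152),(385,400)),[.051,.076,.04]).round(4))
w=ctrl.read_camera("wrist");print({k:np.round(v,4).tolist() if not k=="color" else 0 for k,v in w.items()})
E
```

```text
top [[ 0.5493  0.0669  0.051 ]
 [ 0.5577  0.1176  0.076 ]
 [ 0.5785  0.2514  0.04  ]
 [ 0.5079 -0.1621  0.04  ]
 [ 0.6177  0.2553  0.01  ]
 [ 0.5475  0.2664  0.01  ]]
side [[ 0.5474  0.0708  0.051 ]
 [ 0.5625  0.1221  0.076 ]
 [ 0.5122 -0.1485  0.04  ]]
{'color': 0, 'fov_y': 71.0964, 'cx': 317.8023, 'cy': 197.7725, 'hand_eye': [[0.0008, 0.9645, 0.264, 0.0665], [1.0, -0.0008, -0.0002, 0.0003], [0.0, 0.264, -0.9645, 0.0321], [0.0, 0.0, 0.0, 1.0]], 'shot': 5}
```

```bash
cat >> h.py <<'E'
def R_for(cy):
    x=-np.r_[cy,0]; z=np.array([0,0,-1.]); return np.c_[x,np.cross(z,x),z]
E
python3 - <<'E'
from h import *
import cv2
ctrl.move_straight([0.175,0.548,0.47],max_speed=.3)
cy=np.array([.168,.986]);cy/=np.linalg.norm(cy); R=R_for(cy)
pad=np.array([.549,.068]); 
ctrl.reach(np.r_[pad,0.40],R)
ctrl.close_gripper(20)
T=tool_T(); w=ctrl.read_camera("wrist")
cv2.imwrite("pics/w1.png",w["color"][:,:,::-1])
np.save("T.npy",T)
for t in ["release_pad","push_face","jaw"]:
    for d in ctrl.spot_in(w,t)[:2]: print(t,round(d["confidence"],2),(np.array(d["box"])*[640,400,640,400]).round(1))
print(T.round(3),ctrl.current_q(),ctrl.current_clock(),ctrl.current_force(),ctrl.current_grip_width())
E
```

```text
release_pad 0.69 [303.  170.9 337.1 202.9]
release_pad 0.6 [404.5 124.3 439.1 257.5]
push_face 0.76 [293.3 145.4 344.9 236.7]
push_face 0.19 [300.9 171.2 335.5 202.3]
jaw 0.91 [292.1 146.1 344.7 237.2]
jaw 0.5 [136.7 193.2 216.  258.7]
[[-0.168 -0.986 -0.     0.549]
 [-0.986  0.168 -0.     0.068]
 [ 0.     0.    -1.     0.4  ]
 [ 0.     0.     0.     1.   ]] [-1.25615368e+00  1.55860128e+01 -1.24085567e+00  7.31729547e+01
  2.12593734e-03 -8.15842105e+01] 4.5083 [-0.76169889  0.01426599 -0.36523858] 0.00020214898124513569
```

View pics/w1.png

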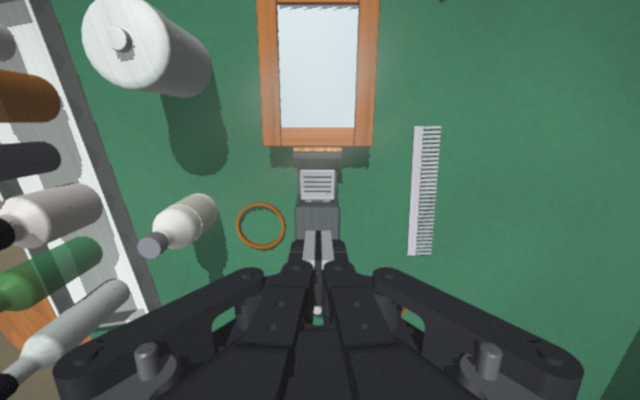

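The wrist view shows the ribbed pad at about (318,186), with the panel edge above it at row 146 and the housing below at rows 200–237. Next I'll check it in a close crop.

```bash
python3 - <<'E'
from h import *
import cv2
w=ctrl.read_camera("wrist");a=w["color"][:,:,::-1]
cv2.imwrite("pics/w1c.png",cv2.resize(a[135:250,245:395],(780,598),interpolation=cv2.INTER_CUBIC))
T=tool_T()@w["hand_eye"]
q=at_z(w,[(302,186),(337,186),(319.5,171),(319.5,201),(297,203),(341,203),(265,147),(372,147)],[.051,.051,.055,.047,.076,.076,.034,.034],T)
print(q.round(4)); print((q[1]-q[0]),np.linalg.norm(q[1]-q[0]),np.linalg.norm(q[5]-q[4]),np.linalg.norm(q[7]-q[6]))
E
```

```text
[[0.5684 0.0707 0.051 ]
 [0.5284 0.0775 0.051 ]
 [0.5454 0.0561 0.055 ]
 [0.5515 0.093  0.047 ]
 [0.5748 0.083  0.076 ]
 [0.5276 0.091  0.076 ]
 [0.6045 0.0207 0.034 ]
 [0.4802 0.0418 0.034 ]]
[-0.04002936  0.00677349  0.        ] 0.04059839477548481 0.04779131714794982 0.12605847360050176
```

View pics/w1c.png

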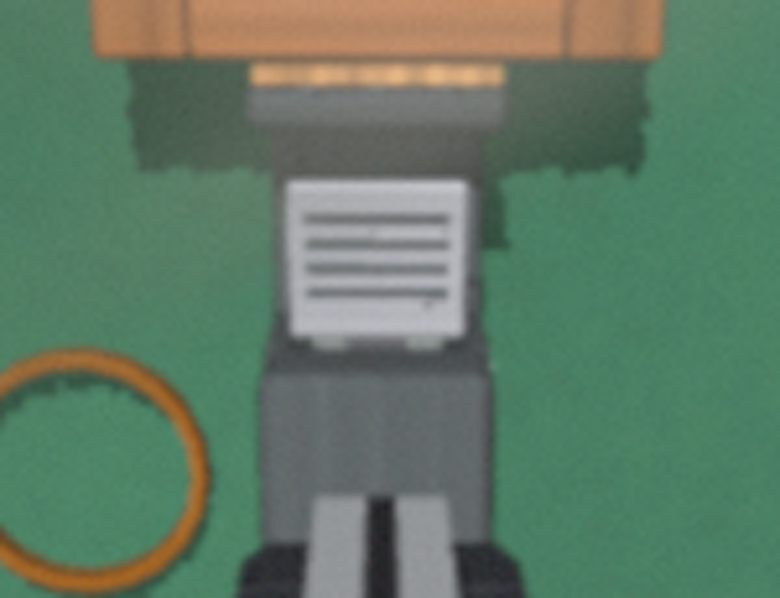

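Pad and face are clear: pad centre is about (0.5505, 0.0735), width 40.6 mm, and the face is 18 mm further on. Both match the given sizes. Now I'll press with the shut fingertips.

```bash
python3 - <<'E'
from h import *
cy=np.array([.168,.986]);cy/=np.linalg.norm(cy)
p=np.array([.5505,.0735])
ctrl.reach(np.r_[p,.173+.10],R_for(cy))
ctrl.move_straight(np.r_[p,.173+.062],max_speed=.1)
ctrl.pause(.1); f0=ctrl.current_force()
print(ctrl.current_ee_pos(),f0)
for dz in (.056,.052,.049,.046,.044,.0425):
    s=ctrl.move_straight(np.r_[p,.173+dz],max_speed=.03,f_stop=15)
    print(dz,s,ctrl.current_ee_pos()[2]-.173,ctrl.current_force()-f0)
    if s: break
print(ctrl.current_clock())
E
```

```text
[0.55115836 0.07346598 0.23625539] [-0.17916824  0.52174367 -0.13994454]
0.056 False 0.055785474195603424 [ 0.37712814 -0.53540557  0.45210531]
0.052 False 0.052055856247903876 [0.40032836 0.41723392 1.45214365]
0.049 False 0.049133704865079925 [ 0.69919775 -1.87103975  2.72139187]
0.046 False 0.0461249762426891 [ 1.35019863 -2.33794277  3.38994414]
0.044 False 0.04439616273245428 [ 0.67659553 -2.97750814  5.49221305]
0.0425 False 0.04306183715148268 [ 1.34098963 -2.17966115  7.25222999]
7.4
```

```bash
python3 - <<'E'
from h import *
cy=np.array([.168,.986]);cy/=np.linalg.norm(cy)
p=np.array([.5505,.0735]); z=.173+.0428
for s in (.006,.012,.022,.04,.06,.08,.09):
    st=ctrl.move_straight(np.r_[p+cy*s,z],max_speed=.05,f_stop=25)
    e=ctrl.current_ee_pos();f=ctrl.current_force()
    print(s,st,((e[:2]-p)@cy).round(4),(e[2]-.173).round(4),f.round(2))
    if st: break
print(ctrl.current_clock())
import cv2
w=ctrl.read_camera("wrist");a=w["color"][:,:,::-1]
cv2.imwrite("pics/w2.png",a)
E
```

```text
0.006 False 0.0063 0.0434 [ 0.01 -1.04  7.21]
0.012 False 0.0124 0.0434 [ 1.04 -0.94  5.6 ]
0.022 False 0.0225 0.0434 [ 0.46 -0.36  5.39]
0.04 False 0.0406 0.0434 [1.54 0.02 4.69]
0.06 False 0.0605 0.0434 [ 1.   -0.68  5.78]
0.08 False 0.0806 0.0435 [0.23 0.31 4.57]
0.09 False 0.09 0.0436 [ 0.6  -3.75  6.8 ]
10.2417
```

View pics/w2.png

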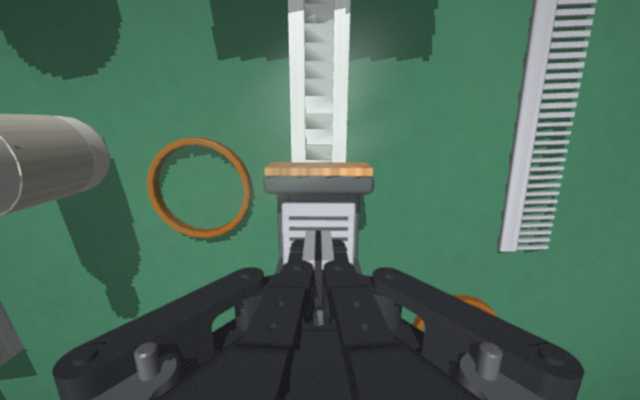

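The picture shows the jaw well back (cork face at row 170) and the bar's teeth exposed. I'll push on until it meets the end stop.

```bash
python3 - <<'E'
from h import *
cy=np.array([.168,.986]);cy/=np.linalg.norm(cy)
p=np.array([.5505,.0735]); z=.173+.0428
for s in (.094,.098,.102,.106,.110):
    st=ctrl.move_straight(np.r_[p+cy*s,z],max_speed=.03,f_stop=18)
    e=ctrl.current_ee_pos();f=ctrl.current_force()
    print(s,st,((e[:2]-p)@cy).round(4),(e[2]-.173).round(4),f.round(2))
    if st: break
ctrl.pause(.2);print(ctrl.current_force(),ctrl.current_clock())
E
```

```text
0.094 False 0.0933 0.0439 [-0.67 -5.38 11.13]
0.098 False 0.097 0.0441 [-1.   -7.75 11.73]
0.102 False 0.0987 0.0441 [ -3.45 -19.5   14.69]
0.106 True 0.1 0.0443 [-1.36 -2.39  4.98]
[-1.7687349  -1.98089721  4.20495569] 11.55
```

```bash
python3 - <<'E'
from h import *
import cv2
cy=np.array([.168,.986]);cy/=np.linalg.norm(cy)
p=np.array([.5505,.0735])
ctrl.move_straight(np.r_[p+cy*.1025,.173+.0428],max_speed=.02)
print(ctrl.current_force(),((ctrl.current_ee_pos()[:2]-p)@cy))
ctrl.move_straight(np.r_[p+cy*.1015,.173+.065],max_speed=.06)
ctrl.move_straight(np.r_[p+cy*.06,.40],max_speed=.2)
T=tool_T();w=ctrl.read_camera("wrist");a=w["color"][:,:,::-1]
cv2.imwrite("pics/w3.png",cv2.resize(a[100:260,210:420],(787,600),interpolation=cv2.INTER_CUBIC))
np.save("T3.npy",T@w["hand_eye"])
t=ctrl.read_camera("top")["color"][:,:,::-1]
cv2.imwrite("pics/top3.png",cv2.resize(t[160:250,220:340],(800,600),interpolation=cv2.INTER_CUBIC))
print(ctrl.current_clock(),ctrl.current_force())
E
```

```text
[ -2.96845245 -11.11811158  12.49345651] 0.10071093983459967
13.45 [-0.43756176 -0.57622954 -0.04555437]
```

View pics/w3.png

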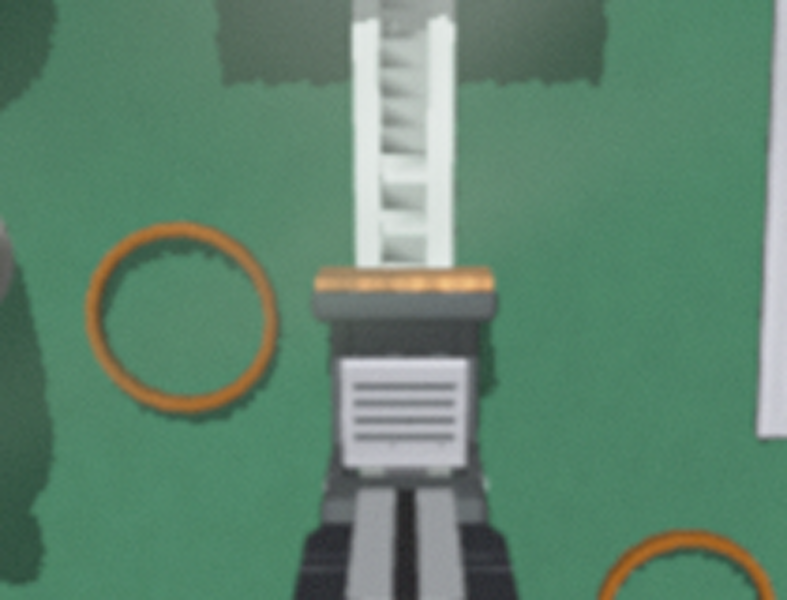

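View pics/top3.png

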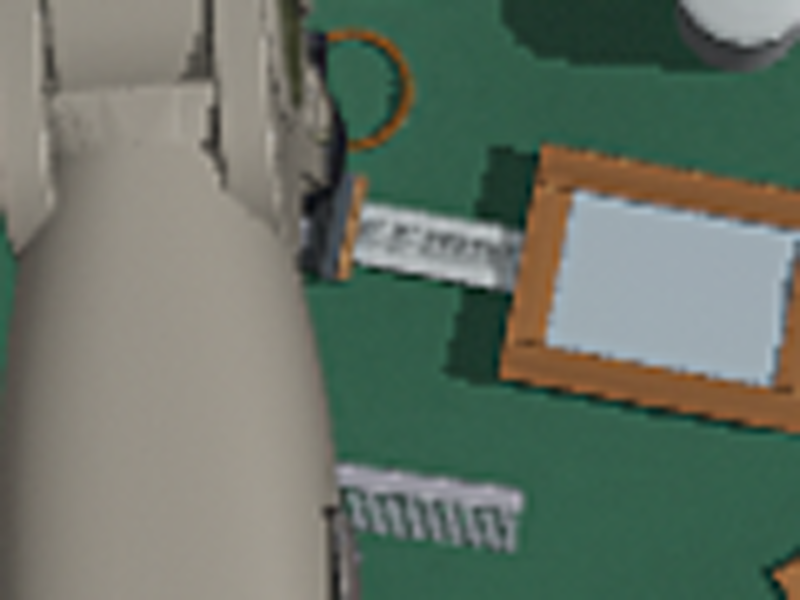

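The wrist crop shows the pad up again, and the top crop shows the panel unmoved with bare bar between it and the cork. I'll measure the travel and check the end stop with the arm out of the way.

```bash
python3 - <<'E'
from h import *
import cv2
w=ctrl.read_camera("wrist")
cy=np.array([.168,.986]);cy/=np.linalg.norm(cy)
he=w["hand_eye"]
T0=np.load("T.npy")@he; T3=np.load("T3.npy")
a=at_z(w,[(317.6,169.6),(317.6,199.8)],[.055,.047],T0); b=at_z(w,[(210+405/3.748,100+358/3.75),(210+405/3.748,100+468/3.75)],[.055,.047],T3)
print(a,b,(b-a)[:,:2]@cy)
ctrl.move_straight(np.r_[.45,.0,.45],max_speed=.25)
s=ctrl.read_camera("side")["color"][:,:,::-1];t=ctrl.read_camera("top")["color"][:,:,::-1]
r=lambda i:cv2.resize(i,(400,600),interpolation=cv2.INTER_CUBIC)
cv2.imwrite("pics/end.png",np.hstack([r(s[120:240,240:320]),r(t[150:270,220:300])]))
print(ctrl.current_clock())
E
```

```text
[[0.5472049  0.05416648 0.055     ]
 [0.55352013 0.09122518 0.047     ]] [[0.56234652 0.14234877 0.055     ]
 [0.56901051 0.18030736 0.047     ]] [0.08947274 0.09041843]
14.4667
```

View pics/end.png

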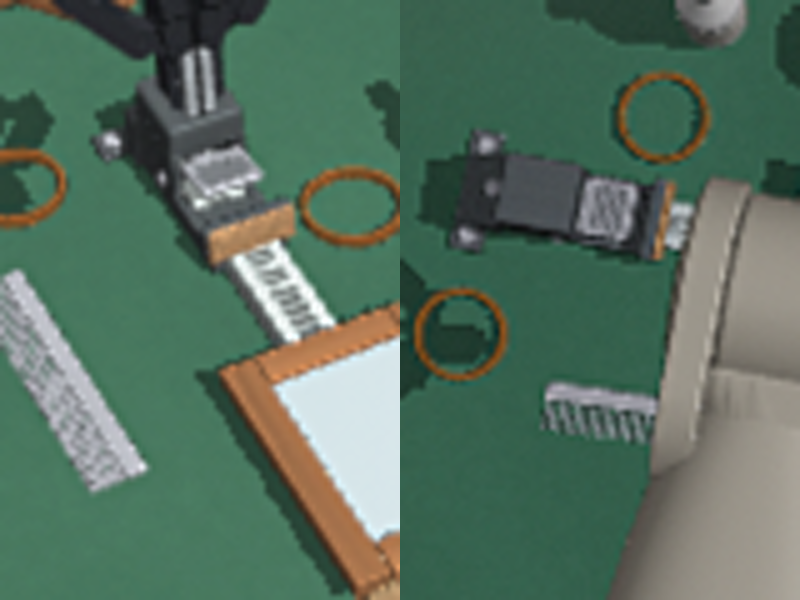

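The measured travel is 90 mm. The end picture shows the housing against the end stop (right half, 495,200), the lever up, and the panel, bangles and comb in place. Handing in.

```bash
python3 -c "
from bench import ctrl
print(ctrl.hand_in())"
```

```text
the job is handed in; nothing more can be done
None
```

The clamp is open: I held the lever pressed and slid the jaw 90 mm back against its end stop, then let go. The panel stayed on its bearers, I saw nothing else disturbed, and I handed the job in after about 14.5 s of the 32 s allowed.

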